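# Add a slotted check weight to the balance's weight carrier

## Robot

A 6-joint arm with a two-finger parallel gripper is mounted at the origin on the work surface. World frame = base frame: x ahead of the robot, y to its left, z up, the work surface at z = 0. Lengths are in m, angles in degrees, forces in N, time in s.
With the tool pointing down it reaches from about 0.4 to 0.825 m from the base axis. Payload 7 kg.
Tool frame: the origin (TCP) lies between the finger pads; the fingertips stand 19 mm ahead of it and the grasp point (between the pads) is the TCP (r.finger_overhang is the distance from the TCP to the fingertips, in m); z points along the fingers, y is the direction in which the jaws open and shut (so a half turn about z gives the same grasp; the last joint's range is limited). The gripper opens to 88 mm and grips with 3 to 60 N. Pads are 19 mm wide; open, the fingers measure 130 mm over their backs; the gripper's body (78 mm by 193 mm) begins 47 mm behind the grasp point.
Start: joints at [-46.633, 20.546, 0.682, 0, -70.136, -16.507], TCP at [0.305, -0.602, 0.207] pointing down, gripper open.
Joint ranges: [-176.03, 176.03], [-82.01, 121.73], [-58.28, 71.71], [-173.87, 95.51], [-174.79, -0.11], [-173.66, 173.66]. Speed limits (degrees/s): [136.94, 136.94, 172.46, 180, 180, 180].

## Interface

Orientations are given as [roll, pitch, yaw] about the fixed x, y, z axes, in that order (R = Rz(yaw) Ry(pitch) Rx(roll)).
In Python, from plant import r, optics gives the robot as it stands. The module is installed in compiled form; this text tells all that it offers.
- The arm moves only by the tool step_arm, never from a script. Its argument "increments" is a list of rows, each an object of numbers: "tx", "ty", "tz": the shift along the world's x, y, z in mm; "ax", "ay", "az": the turn, a rotation vector about the world's x, y, z in degrees; "claw": the gripper command: -1 is shut, 1 is fully open, values between are in proportion. In form: [{"tx": .., "ty": .., "tz": .., "ax": .., "ay": .., "az": .., "claw": ..}, ...]. A call has 1 to 12 rows; each row shifts and turns the commanded pose from where the row before left it; what a row does not reach is not made up. A row lasts 1/10 s, in which the tool goes at most 50 mm and 8.59 degrees, less where a joint would pass 70% of its speed; a pose out of reach is approached as far as the arm can. A call with a gripper value outside its range is refused whole. The fingers move at their own pace and stop on an object; "newtons" is the grip in N (left out, the last holds). Time passes only in rows, so rows that do not move let the fingers close. It gives the time, the measured TCP pose, the force and the opening at its end, in the units of the state.
- r.get_state(): the state, without advancing time (a new reading comes with each control period).
- optics.capture(name): name is "scene" or "top" or "wrist"; returns a dict with "image" (480x640x3 uint8, blue, green, red), "depth" (480x640 float32, m along the optical axis (not along the pixel's ray), 0 where there is no reading), "fx", "fy", "cx", "cy" (pixels), "R" (3x3) and "t" (3): a world point X has camera coordinates R X + t. Camera axes: x right, y down, z forward; pixel columns grow to the right and rows downward; lengths in m; the calibration is good to about 2 mm. A picture is of the moment at which its call begins.
- r.close_job(): hands the job in, once; it reports no verdict.
The state is a dict: "time_s": time; "joints": joint angles; "qd": joint speeds; "joint_torque": joint torques, N m; "tcp_pos": TCP position; "eef_rot": TCP orientation; "contact_force": force on the tool from outside, world axes, zero at the start; "moment": the same for the moment, N m; "gripper_width": finger opening in m.
Only numpy, scipy, OpenCV 4.12 (cv2) and the standard library are available. Lean on these libraries where they do the work, as an engineer would, in place of code of your own. Each camera call takes 0.05 s, during which the arm holds its last target. There are 200 camera calls.

## Task

For the balance check, take the larger slotted weight from the bench and slide it sideways onto the flat stem of the carrier on the balance, above the ring weight already there, pushing on until you feel the stem press lightly against the inner end of its slot. Then turn it about a quarter turn on the stem, so that its slot is locked crosswise and points away from the slot of the weight below, and leave it lying flat on that weight. Be gentle with the balance, do not let the lower weight turn along, and leave everything else where it is.

Things in the scene. Friction and masses are not known exactly. Their poses are not given: they have to be found in the camera images.
- weight: The larger slotted weight lying on the bench: plain brass disc, diameter 60 mm, 14 mm thick, 0.26 kg. Origin: centre of its underside. Keyhole cut right through: round centre hole, diameter 16 to 17 mm, and a 9 mm wide slot from it to the rim along +x. Grip it across the rim at right angles to the slot, so that the fingers pass both sides of the stem.
- weight_mouth (a point): Middle of the slot's mouth on the rim of the larger weight: 30 mm along +x from its axis, at half its thickness (7 mm up). The last 7 mm of the slot flare to 15 mm here. When the stem meets the inner end of the keyhole, the weight's axis is 2 mm past the stem's; in the round hole the weight turns freely.
- balance: White laboratory balance, 250 x 180 mm, fixed; square steel pan, top at 66 mm; dark display on its -x side. Origin: on the bench under the pan centre. On the pan stands the stiff weight carrier: round base, diameter 56 mm, top at 76 mm; flat stem, 12 mm along the balance's x and 6 mm along its y; round cap on top, diameter 20 mm, from 113 to 121 mm height.
- pan_centre (a point): Above the pan centre, 88 mm up: height of the lower weight's top, where the larger weight comes to rest (25 mm gap to the cap). The stem stands up to 9 mm from this point along the balance's x and up to 1.2 mm along its y, set by hand and not reported: feel for it. Weights go on only along the balance's x, from -x with the slot to +x or from +x with the slot to -x.
- lower_weight: The weight already on the carrier: loose slotted brass ring, outer diameter 54 mm, hole 34 mm, 12 mm thick, 0.12 kg, with a 9 mm wide slot through the rim along its +x axis; it lies centred on the pan, not on the stem. Origin: centre of its underside. Its slot points up to about 115 degrees either way from the balance's +x axis.
- lower_mouth (a point): Middle of the slot's mouth on the rim of the lower weight: 27 mm along +x from its centre, 6 mm up.
- small_weight: Bystander: a smaller slotted brass weight lying on the bench, 40 mm in diameter, 10 mm thick. Origin: centre of its underside.
- beaker: Bystander: glass beaker, 80 mm in diameter, 110 mm high. Origin: centre of its underside.
- jar: Bystander: white jar with a blue lid, 64 mm in diameter, 85 mm high. Origin: centre of its underside.

How it is judged:
By the outcome, as a careful person would: the job done as asked, in the order asked, and still so for the second after the job is handed in, with the robot touching nothing.
It also fails if it takes over 72 s, if anything falls off the work surface, if the arm or the gripper's body presses on something with over 40 N, if the wrist force passes 120 N, or if a joint passes its speed limit or range.

## Working session

There is one attempt and no reset: what is moved stays moved. The work goes in short steps, Python scripts to look and compute and a tool call to move; the robot and the scene stay as the last step left them, time stands still between calls to the robot, and variables do not carry over. Pictures are saved under pics/ and viewed, about 8 in all and at most 12, crops included, and the job is handed in when it is done.

Besides the shell and the picture viewer there is one more tool, called after ">>>" by a JSON object that holds its "op" and its "data". step_arm: Moves the arm, as the interface text tells. Its arguments: {"type":"object","properties":{"increments":{"type":"array","items":{"type":"object","properties":{"tx":{"type":"number"},"ty":{"type":"number"},"tz":{"type":"number"},"ax":{"type":"number"},"ay":{"type":"number"},"az":{"type":"number"},"claw":{"type":"number"}}}},"newtons":{"type":"number"}},"required":["increments"]}

```bash
mkdir -p pics; cat > h.py <<'E'
import numpy as np, cv2
from plant import r, optics
def cap(n,save=None):
    c=optics.capture(n)
    if save: cv2.imwrite('pics/'+save,c['image'])
    return c
def ray(c,u,v,z):
    R,t=np.array(c['R']),np.array(c['t']); o=-R.T@t
    d=R.T@np.array([(u-c['cx'])/c['fx'],(v-c['cy'])/c['fy'],1]); return o+d*(z-o[2])/d[2]
def proj(c,X):
    p=np.array(c['R'])@np.array(X)+np.array(c['t']); return c['fx']*p[0]/p[2]+c['cx'],c['fy']*p[1]/p[2]+c['cy']
def cloud(c):
    d=c['depth'];v,u=np.mgrid[:480,:640]
    P=np.stack([(u-c['cx'])/c['fx']*d,(v-c['cy'])/c['fy']*d,d],-1)
    return (P-np.array(c['t']))@np.array(c['R'])
E
python3 - <<'E'
from h import *
c=cap('top','top.png'); s=cap('scene','scene.png')
for k in (c,s): print(k['fx'],-np.array(k['R']).T@k['t'], np.array(k['R']).round(3).tolist())
cv2.imwrite('pics/both.png',cv2.resize(np.hstack([c['image'],s['image']]),(800,300)))
print(r.get_state())
E
```

```text
454.5041897498845 [ 0.44932763 -0.0134509   1.13260255] [[0.011, -1.0, 0.003], [-0.997, -0.011, -0.074], [0.074, -0.002, -0.997]]
564.9384091010485 [ 1.60115025 -0.76274184  1.05117729] [[0.591, 0.806, -0.001], [0.477, -0.351, -0.806], [-0.65, 0.476, -0.593]]
{'time_s': 0.1, 'joints': array([-4.66345612e+01,  2.05876015e+01,  6.39722789e-01, -1.92326837e-02,
       -7.01367258e+01, -1.65083439e+01]), 'qd': array([-0.06222176, -0.02892955,  0.10682849,  0.10635609, -0.01913615,
        0.10454161]), 'joint_torque': array([-4.76956266e-04, -5.84165311e+01,  2.93751258e+01,  7.01552153e+00,
        1.01535057e-02, -4.69321947e-05]), 'tcp_pos': array([ 0.30472629, -0.60177337,  0.20621397]), 'eef_rot': array([ 1.79913745e+02, -6.70751630e-03, -1.53149448e+02]), 'contact_force': array([-0.0035518 ,  0.24909365,  0.55290651]), 'moment': array([-0.01625249,  0.0003391 , -0.02423998]), 'gripper_width': 0.08765909576814229}
```

View pics/top.png

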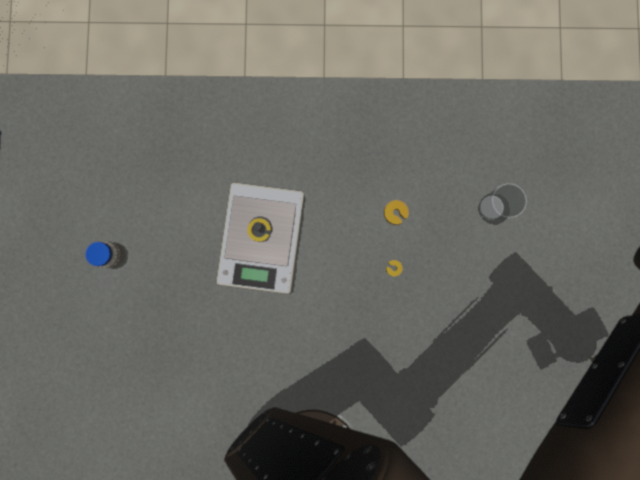

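View pics/scene.png

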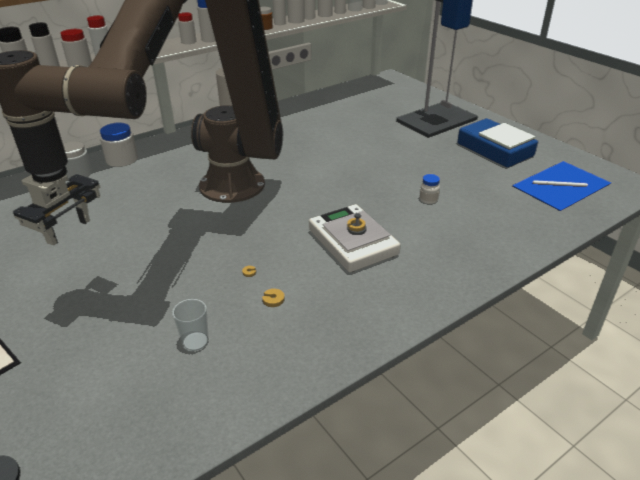

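The top view shows the large weight at about (397,212), the small weight at (395,268), the balance at (260,237) with its display downward (-x), the beaker at (500,205) and the jar at (98,254). Next I'll measure these.

```bash
python3 - <<'E'
from h import *
c=cap('top'); im=c['image']; hsv=cv2.cvtColor(im,cv2.COLOR_BGR2HSV)
m=cv2.inRange(hsv,(12,110,80),(35,255,255))
n,l,st,ce=cv2.connectedComponentsWithStats(m)
for i in range(1,n):
    if st[i,4]<40: continue
    z={0:0.014}.get(0)
    cs,_=cv2.findContours((l==i).astype('uint8'),0,2); k=max(cs,key=len)
    (u,v),rad=cv2.minEnclosingCircle(k)
    zz=.088 if u<300 else (.014 if v<240 else .01)
    p=ray(c,u,v,zz); q=ray(c,*ce[i],zz)
    print(st[i],(u,v,rad),'ctr',p.round(4),'diam',2*rad/c['fx']*(1.13-zz),'slotdir',np.degrees(np.arctan2(*(p-q)[1::-1])).round(1))
# balance body white
w=cv2.inRange(hsv,(0,0,140),(180,50,255)); w[:, :200]=0; w[:,320:]=0;w[:170]=0;w[310:]=0
k=cv2.convexHull(cv2.findNonZero(w)); b=cv2.minAreaRect(k); print(b)
P=cloud(c)
for q in cv2.boxPoints(b): print(ray(c,*q,.055).round(4))
print(P[240,235],P[288,225],P[229,260],P[212,392])
cv2.imwrite('pics/crop.png',np.hstack([cv2.resize(im[170:310,200:320],None,fx=4,fy=4,interpolation=2),cv2.resize(im[180:250,365:425],None,fx=5,fy=8,interpolation=2)[:560]]))
E
```

```text
[384 200  25  25 416] (395.8958435058594, 212.0, 12.268376350402832) ctr [ 0.5986 -0.2021  0.014 ] diam 0.06024810470761139 slotdir -135.8
[248 218  23  23 241] (258.9385986328125, 229.30702209472656, 11.545271873474121) ctr [0.5448 0.1265 0.088 ] diam 0.05293756829295802 slotdir -131.5
[386 260  17  16 172] (393.8999938964844, 267.8999938964844, 8.174446105957031) ctr [ 0.4602 -0.1977  0.01  ] diam 0.04028732779651654 slotdir 78.9
((259.66650390625, 237.45330810546875), (73.82008361816406, 103.51052856445312), 7.96960973739624)
[0.4181 0.2295 0.055 ]
[0.6631 0.2021 0.055 ]
[0.6404 0.0264 0.055 ]
[0.3961 0.0568 0.055 ]
[0.52085384 0.18498218 0.06697829] [0.40595699 0.21895593 0.00123083] [0.54302004 0.12046436 0.11532688] [ 0.59835352 -0.19234508  0.01465466]
```

View pics/crop.png

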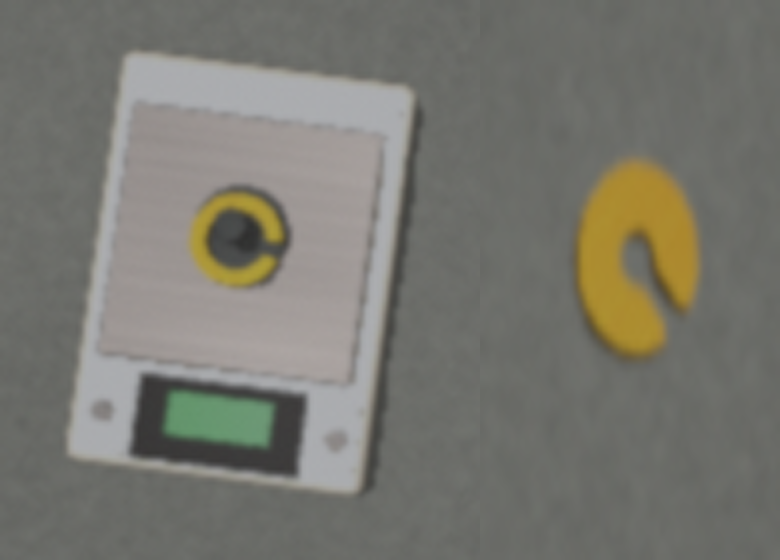

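>>> {"op": "step_arm", "data": {"increments": [{"tx":26,"ty":36,"az":1.5,"claw":1},{"tx":26,"ty":36,"az":1.5},{"tx":26,"ty":36,"az":1.5},{"tx":26,"ty":36,"az":1.5},{"tx":26,"ty":36,"az":1.5},{"tx":26,"ty":36,"az":1.5},{"tx":26,"ty":36,"az":1.5},{"tx":26,"ty":36,"az":1.5},{"tx":26,"ty":36,"az":1.5},{"tx":26,"ty":36,"az":1.5},{"tx":26,"ty":36,"az":1.5},{"tx":8,"ty":4,"az":0.5}]}}

```text
$.increments[0]: bad value
```

```bash
python3 - <<'E'
from h import *
c=cap('wrist','w1.png');print(c['fx'],-np.array(c['R']).T@c['t']);s=r.get_state();print(s['joints'].round(1),s['tcp_pos'],s['eef_rot'])
hsv=cv2.cvtColor(c['image'],cv2.COLOR_BGR2HSV); m=cv2.inRange(hsv,(12,110,60),(35,255,255))
cs,_=cv2.findContours(m,0,2)
for k in cs:
    if len(k)<60: continue
    (u,v),rad=cv2.minEnclosingCircle(k); print(u,v,rad,ray(c,u,v,.014).round(4),cv2.contourArea(k))
E
```

```text
393.4147207448456 [ 0.23158689 -0.6391281   0.38486317]
[-46.6  20.6   0.7  -0.  -70.1 -16.5] [ 0.30479447 -0.60195364  0.20652528] [ 1.79947371e+02 -7.80545387e-03 -1.53144687e+02]
461.5 427.5 177.81039428710938 [ 0.453 -0.342  0.014] 5404.0
528.5 368.0 34.81747817993164 [ 0.353  -0.3203  0.014 ] 1086.5
111.0 368.5 34.960792541503906 [ 0.5596 -0.7266  0.014 ] 1105.5
```

View pics/w1.png

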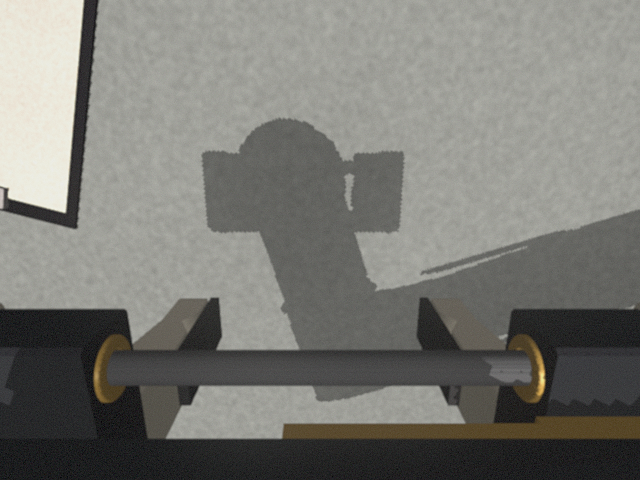

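The wrist picture shows only bench and shadow, with the fingers at rows 300-430, and the move was refused. I'll list every field in each row.

>>> {"op": "step_arm", "data": {"increments": [{"tx":28,"ty":36.8,"tz":0,"ax":0,"ay":0,"az":1.5,"claw":1},{"tx":28,"ty":36.8,"tz":0,"ax":0,"ay":0,"az":1.5,"claw":1},{"tx":28,"ty":36.8,"tz":0,"ax":0,"ay":0,"az":1.5,"claw":1},{"tx":28,"ty":36.8,"tz":0,"ax":0,"ay":0,"az":1.5,"claw":1},{"tx":28,"ty":36.8,"tz":0,"ax":0,"ay":0,"az":1.5,"claw":1},{"tx":28,"ty":36.8,"tz":0,"ax":0,"ay":0,"az":1.5,"claw":1},{"tx":28,"ty":36.8,"tz":0,"ax":0,"ay":0,"az":1.5,"claw":1},{"tx":28,"ty":36.8,"tz":0,"ax":0,"ay":0,"az":1.5,"claw":1},{"tx":28,"ty":36.8,"tz":0,"ax":0,"ay":0,"az":1.5,"claw":1},{"tx":28,"ty":36.8,"tz":0,"ax":0,"ay":0,"az":1.5,"claw":1},{"tx":28,"ty":36.8,"tz":0,"ax":0,"ay":0,"az":1.5,"claw":1},{"tx":28,"ty":36.8,"tz":0,"ax":0,"ay":0,"az":0.5,"claw":1}]}}

```text
time_s: 1.4
tcp_pos: [0.6418, -0.1588, 0.2071]
eef_rot: [180.0, 0.0, -136.1]
contact_force: [-0.2, -0.8, 0.1]
gripper_width: 0.0876
```

```bash
cat > w.py <<'E'
from h import *
import sys
c=cap('wrist',sys.argv[1]);z=float(sys.argv[2]);s=r.get_state();print(s['joints'].round(1),s['tcp_pos'].round(4),s['eef_rot'].round(2))
hsv=cv2.cvtColor(c['image'],cv2.COLOR_BGR2HSV); m=cv2.inRange(hsv,(12,110,60),(35,255,255))
cs,_=cv2.findContours(m,0,1)
for k in cs:
    if cv2.contourArea(k)<1500: continue
    # to metric plane, then fit
    P=np.array([ray(c,*q[0],z)[:2] for q in k])*1000
    (x,y),rad=cv2.minEnclosingCircle(P.astype('float32'))
    A=cv2.moments(P.astype('float32')[:,None]); g=np.array([A['m10'],A['m01']])/A['m00']
    d=np.hypot(*(P-[x,y]).T); inn=P[d<rad-3]-[x,y]
    # slot walls: points at radius 10..rad-8
    t=inn[np.hypot(*inn.T)>11]; a=np.degrees(np.angle((t[:,0]+1j*t[:,1]).sum())) if len(t) else 0
    print('ctr',x,y,'r',rad,'slot by centroid',np.degrees(np.arctan2(y-g[1],x-g[0])),'by walls',a,len(t))
E
python3 w.py w2.png .014
```

```text
[  3.3  19.5  -1.   -0.  -69.5 -49.2] [ 0.6456 -0.1542  0.2063] [-1.7998e+02  7.0000e-02 -1.3590e+02]
ctr 716.418701171875 143.72532653808594 r 207.3372802734375 slot by centroid -23.16664499452385 by walls -152.21900301996297 703
ctr 598.9002685546875 -202.3190460205078 r 29.904481887817383 slot by centroid -138.66584360864877 by walls -137.51066432506246 38
ctr 462.43804931640625 -197.72976684570312 r 20.513561248779297 slot by centroid 61.14142055094074 by walls 63.206253401643465 16
```

View pics/w2.png

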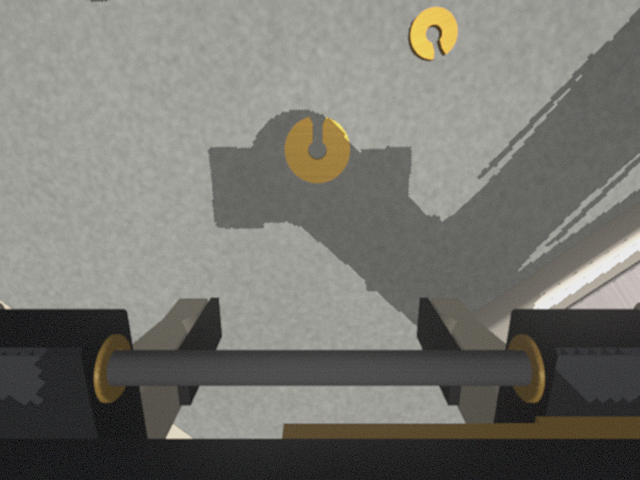

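The weight sits in view at (317,150) with its slot pointing up the image. Measured centre is (0.599, -0.202) and slot yaw is about -137.6°.

>>> {"op": "step_arm", "data": {"increments": [{"tx":-23.4,"ty":-24,"tz":-20,"ax":0,"ay":0,"az":-0.8,"claw":1},{"tx":-23.4,"ty":-24.1,"tz":-30,"ax":0,"ay":0,"az":-0.8,"claw":1},{"tx":0,"ty":0,"tz":-45,"ax":0,"ay":0,"az":0,"claw":1},{"tx":0,"ty":0,"tz":-40,"ax":0,"ay":0,"az":0,"claw":1},{"tx":0,"ty":0,"tz":-25,"ax":0,"ay":0,"az":0,"claw":1},{"tx":0,"ty":0,"tz":-20,"ax":0,"ay":0,"az":0,"claw":1},{"tx":0,"ty":0,"tz":0,"ax":0,"ay":0,"az":0,"claw":1},{"tx":0,"ty":0,"tz":0,"ax":0,"ay":0,"az":0,"claw":1}]}}

```text
time_s: 2.25
tcp_pos: [0.5943, -0.2088, 0.0273]
eef_rot: [180.0, -0.0, -137.7]
contact_force: [0.3, 0.3, 0.6]
gripper_width: 0.0877
```

>>> {"op": "step_arm", "data": {"increments": [{"tx":4.7,"ty":6.4,"tz":0,"ax":0,"ay":0,"az":0,"claw":1},{"tx":0,"ty":0,"tz":-6.6,"ax":0,"ay":0,"az":0,"claw":1},{"tx":0,"ty":0,"tz":0,"ax":0,"ay":0,"az":0,"claw":0.5},{"tx":0,"ty":0,"tz":0,"ax":0,"ay":0,"az":0,"claw":0.2},{"tx":0,"ty":0,"tz":0,"ax":0,"ay":0,"az":0,"claw":0},{"tx":0,"ty":0,"tz":0,"ax":0,"ay":0,"az":0,"claw":0},{"tx":0,"ty":0,"tz":0,"ax":0,"ay":0,"az":0,"claw":0},{"tx":0,"ty":0,"tz":0,"ax":0,"ay":0,"az":0,"claw":0}], "newtons": 25}}

```text
time_s: 3.05
tcp_pos: [0.5989, -0.2023, 0.0205]
eef_rot: [-180.0, 0.0, -137.7]
contact_force: [1.0, -0.2, -0.6]
gripper_width: 0.0467
```

```bash
python3 w.py w3.png .014; python3 - <<'E'
from h import *
print(r.get_state()['gripper_width'])
c=cap('top');s=cap('scene')
u,v=map(int,proj(s,[.6,-.2,.03]));print(u,v)
u,v=np.clip(u,100,540),np.clip(v,75,405)
w=cv2.imread('pics/w3.png')
cv2.imwrite('pics/c3.png',np.hstack([cv2.resize(w,(400,300)),cv2.resize(s['image'][v-60:v+60,u-80:u+80],(400,300),interpolation=2)]))
E
```

```text
[ -1.   26.3 -17.3  -0.  -46.4 -46.7] [ 0.5988 -0.2023  0.0205] [ 180.      0.   -137.75]
ctr 636.6190185546875 -109.38047790527344 r 125.28758239746094 slot by centroid -20.66389822727695 by walls -136.22765671619032 798
ctr 597.7907104492188 -202.84222412109375 r 31.47400665283203 slot by centroid -141.62035719009856 by walls -135.1120740093087 83
ctr 463.20166015625 -199.1927490234375 r 21.216650009155273 slot by centroid 51.370061884119934 by walls 64.54252543940493 34
0.045028128470989214
272 291
```

View pics/c3.png

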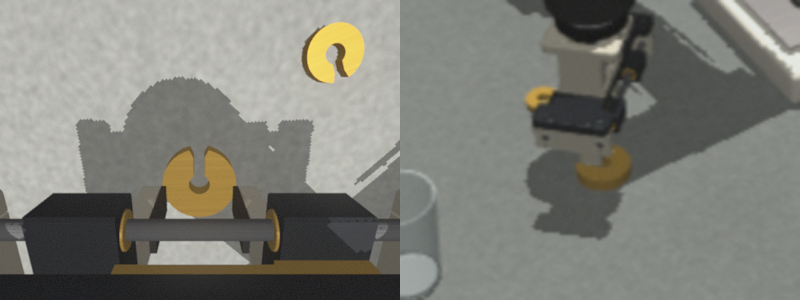

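```bash
python3 - <<'E'
from h import *
print(r.finger_overhang, r.get_state()['contact_force'], r.get_state()['gripper_width'])
c=cap('wrist','w4.png'); P=cloud(c); s=r.get_state(); y=np.radians(s['eef_rot'][2])
Q=P-s['tcp_pos']; X=Q[...,0]*np.cos(y)+Q[...,1]*np.sin(y); Y=Q[...,0]*np.sin(y)-Q[...,1]*np.cos(y)
for v in range(230,420,20):
    print(v,[(u,int(1000*X[v,u]),int(1000*Y[v,u]),int(1000*P[v,u,2])) for u in range(210,430,24)])
cv2.imwrite('pics/c4.png',cv2.resize(c['image'][200:440,160:480],(800,600),interpolation=2))
E
```

```text
0.019 [-0.66288824 -0.40824083  0.63663808] 0.0439282746886739
230 [(210, 30, -56, 0), (234, 29, -44, 0), (258, 30, -31, 0), (282, 30, -18, 0), (306, 29, -6, -1), (330, 30, 6, 0), (354, 30, 18, 0), (378, 30, 30, 1), (402, 30, 43, 0), (426, 30, 55, 1)]
250 [(210, 19, -57, 0), (234, 19, -44, 2), (258, 19, -31, 1), (282, 24, -17, 15), (306, 23, -6, 14), (330, 23, 5, 13), (354, 23, 17, 14), (378, 19, 31, 0), (402, 19, 44, 0), (426, 19, 56, 1)]
270 [(210, 8, -58, 0), (234, 8, -45, 0), (258, 8, -32, 0), (282, 13, -18, 15), (306, 13, -6, 14), (330, 13, 5, 13), (354, 13, 17, 15), (378, 8, 31, 1), (402, 7, 45, 0), (426, 8, 57, 0)]
290 [(210, -3, -59, 1), (234, -3, -45, 1), (258, -3, -32, 0), (282, 2, -18, 14), (306, -3, -6, 1), (330, -3, 6, 0), (354, 2, 18, 15), (378, -3, 32, 1), (402, -3, 45, 0), (426, -3, 58, 0)]
310 [(210, 39, -26, 112), (234, 12, -33, 56), (258, 10, -24, 54), (282, -8, -18, 15), (306, -8, -6, 14), (330, -8, 6, 14), (354, -8, 18, 14), (378, 10, 24, 53), (402, 11, 33, 56), (426, 39, 25, 113)]
330 [(210, 35, -25, 115), (234, 11, -30, 72), (258, 10, -22, 70), (282, -19, -18, 
[... 229 characters left out ...]
(330, 32, 2, 119), (354, 32, 8, 118), (378, 32, 13, 119), (402, 32, 19, 118), (426, 33, 24, 119)]
370 [(210, 30, -23, 124), (234, 30, -18, 124), (258, 30, -13, 123), (282, 29, -7, 123), (306, 30, -2, 124), (330, 30, 2, 124), (354, 30, 8, 124), (378, 30, 13, 124), (402, 31, 18, 124), (426, 30, 24, 123)]
390 [(210, 24, -24, 122), (234, 4, -25, 96), (258, -67, -35, 1), (282, -68, -21, 0), (306, -67, -7, 0), (330, -67, 6, 1), (354, -67, 21, 1), (378, -67, 35, 1), (402, 2, 26, 94), (426, 23, 25, 121)]
410 [(210, 16, -25, 119), (234, 0, -25, 98), (258, -81, -36, 1), (282, -82, -21, 1), (306, -82, -7, 0), (330, -81, 7, 1), (354, -81, 21, 1), (378, -82, 36, 0), (402, -1, 25, 98), (426, 17, 25, 121)]
```

View pics/c4.png

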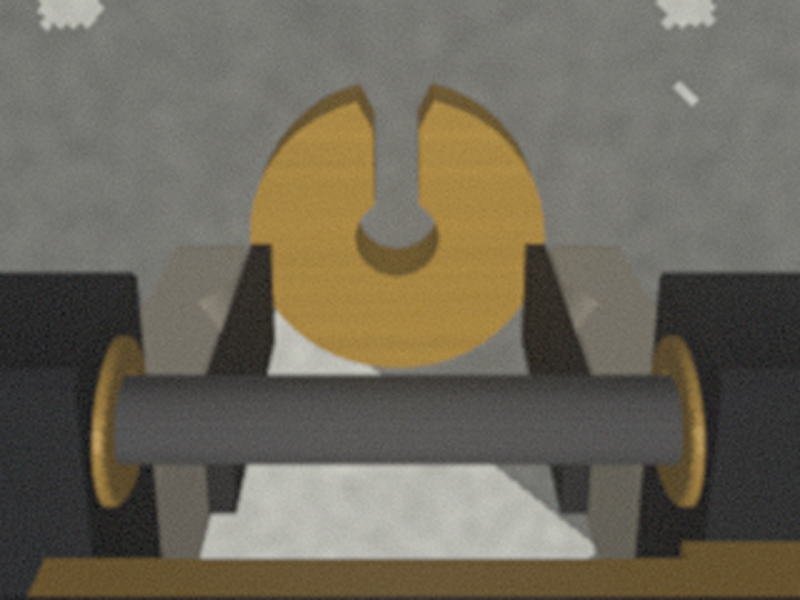

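The wrist view shows the weight flat and centred under the gripper, but the fingers closed above it. Their tips are at z of about 45 mm, not 1.5 mm. I'll check the real tip height by depth with the fingers closed and then open.

```bash
cat > tip.py <<'E'
from h import *
c=cap('wrist'); P=cloud(c); s=r.get_state(); y=np.radians(s['eef_rot'][2])
Q=P-s['tcp_pos']; X=Q[...,0]*np.cos(y)+Q[...,1]*np.sin(y); Y=Q[...,0]*np.sin(y)-Q[...,1]*np.cos(y)
k=(abs(X)<.014)&(abs(Y)<.062)&(Q[...,2]<.09)&(c['depth']>0)&(Q[...,2]>-.03)&(P[...,2]>.025)
k[:200]=0
for sg in(-1,1):
    m=k&(Y*sg>.015); z=np.sort(Q[...,2][m]); print('z-tcp',z[:40:8].round(4),len(z)); 
    i=m&(Q[...,2]<z[20]+.004) ; print('X',np.percentile(X[i],[2,50,98]).round(4),'Y',np.percentile(Y[i],[2,50,98]).round(4))
print(s['tcp_pos'],s['gripper_width'],-np.array(c['R']).T@c['t']-s['tcp_pos'])
E
python3 tip.py
```

```text
z-tcp [0.0197 0.0205 0.0211 0.0214 0.0216] 3495
X [-0.0076  0.0089  0.0121] Y [-0.0349 -0.0221 -0.0219]
z-tcp [0.0195 0.0204 0.0209 0.0212 0.0217] 3488
X [-0.0078  0.0087  0.0121] Y [0.0222 0.0224 0.0358]
[ 0.59887925 -0.20226851  0.02045849] 0.04391387326002431 [-0.06100266 -0.05503434  0.17850984]
```

>>> {"op": "step_arm", "data": {"increments": [{"tx":0,"ty":0,"tz":0,"ax":0,"ay":0,"az":0,"claw":1},{"tx":0,"ty":0,"tz":0,"ax":0,"ay":0,"az":0,"claw":1},{"tx":0,"ty":0,"tz":0,"ax":0,"ay":0,"az":0,"claw":1},{"tx":0,"ty":0,"tz":0,"ax":0,"ay":0,"az":0,"claw":1},{"tx":0,"ty":0,"tz":0,"ax":0,"ay":0,"az":0,"claw":1},{"tx":0,"ty":0,"tz":0,"ax":0,"ay":0,"az":0,"claw":1}]}}

```text
time_s: 3.9
tcp_pos: [0.5988, -0.2023, 0.0205]
eef_rot: [180.0, -0.0, -137.7]
contact_force: [0.9, -0.1, 0.2]
gripper_width: 0.0848
```

```bash
python3 tip.py
```

```text
z-tcp [0.0192 0.0205 0.0208 0.021  0.0212] 5228
X [-0.0082  0.0047  0.012 ] Y [-0.053  -0.0426 -0.0423]
z-tcp [0.0191 0.0203 0.0205 0.0208 0.0212] 4909
X [-0.0079  0.0052  0.012 ] Y [0.0425 0.0429 0.0542]
[ 0.59885693 -0.20224142  0.02047094] 0.08621949114189177 [-0.06097007 -0.05503829  0.17849994]
```

The tips sit about 20 mm above the reported TCP (2 × 19 mm higher than stated), so I'll use tips = tcp_z + 20 mm. Descending carefully to put the tips just above the bench.

>>> {"op": "step_arm", "data": {"increments": [{"tx":0,"ty":0,"tz":-14,"ax":0,"ay":0,"az":0,"claw":1},{"tx":0,"ty":0,"tz":-12,"ax":0,"ay":0,"az":0,"claw":1},{"tx":0,"ty":0,"tz":-8,"ax":0,"ay":0,"az":0,"claw":1},{"tx":0,"ty":0,"tz":-2,"ax":0,"ay":0,"az":0,"claw":1},{"tx":0,"ty":0,"tz":0,"ax":0,"ay":0,"az":0,"claw":1}]}}

```text
time_s: 4.45
tcp_pos: [0.5984, -0.2023, -0.0164]
eef_rot: [179.9, -0.1, -137.7]
contact_force: [0.3, -0.4, 0.7]
gripper_width: 0.0874
```

>>> {"op": "step_arm", "data": {"increments": [{"tx":0,"ty":0,"tz":-1,"ax":0,"ay":0,"az":0,"claw":0.6},{"tx":0,"ty":0,"tz":0,"ax":0,"ay":0,"az":0,"claw":0.45},{"tx":0,"ty":0,"tz":0,"ax":0,"ay":0,"az":0,"claw":0.4},{"tx":0,"ty":0,"tz":0,"ax":0,"ay":0,"az":0,"claw":0.3},{"tx":0,"ty":0,"tz":0,"ax":0,"ay":0,"az":0,"claw":0.3},{"tx":0,"ty":0,"tz":0,"ax":0,"ay":0,"az":0,"claw":0.2},{"tx":0,"ty":0,"tz":0,"ax":0,"ay":0,"az":0,"claw":0.2}], "newtons": 30}}

```text
time_s: 5.15
tcp_pos: [0.5991, -0.2023, -0.0162]
eef_rot: [-180.0, 0.0, -137.7]
contact_force: [-0.6, 0.6, 3.8]
gripper_width: 0.0588
```

>>> {"op": "step_arm", "data": {"increments": [{"tx":0,"ty":0,"tz":6,"ax":0,"ay":0,"az":0,"claw":-0.2},{"tx":0,"ty":0,"tz":14,"ax":0,"ay":0,"az":0,"claw":-0.2},{"tx":0,"ty":0,"tz":30,"ax":0,"ay":0,"az":0,"claw":-0.2},{"tx":0,"ty":0,"tz":40,"ax":0,"ay":0,"az":0,"claw":-0.2},{"tx":0,"ty":0,"tz":40,"ax":0,"ay":0,"az":5,"claw":-0.2},{"tx":-4,"ty":10,"tz":26,"ax":0,"ay":0,"az":8,"claw":-0.2},{"tx":-8,"ty":20,"tz":0,"ax":0,"ay":0,"az":8,"claw":-0.2},{"tx":-8,"ty":22,"tz":0,"ax":0,"ay":0,"az":8,"claw":-0.2},{"tx":-10,"ty":28,"tz":0,"ax":0,"ay":0,"az":8,"claw":-0.2},{"tx":-10,"ty":28,"tz":0,"ax":0,"ay":0,"az":8,"claw":-0.2},{"tx":-10,"ty":28,"tz":0,"ax":0,"ay":0,"az":8,"claw":-0.2},{"tx":-10,"ty":28,"tz":0,"ax":0,"ay":0,"az":8,"claw":-0.2}]}}

```text
time_s: 6.35
tcp_pos: [0.5381, -0.0373, 0.1404]
eef_rot: [-180.0, 0.0, -76.4]
contact_force: [0.3, 0.6, -3.0]
gripper_width: 0.0591
```

>>> {"op": "step_arm", "data": {"increments": [{"tx":-8,"ty":24,"tz":0,"ax":0,"ay":0,"az":8,"claw":-0.2},{"tx":-8,"ty":22,"tz":0,"ax":0,"ay":0,"az":8,"claw":-0.2},{"tx":-8,"ty":22,"tz":0,"ax":0,"ay":0,"az":8,"claw":-0.2},{"tx":-8,"ty":22,"tz":0,"ax":0,"ay":0,"az":8,"claw":-0.2},{"tx":-8,"ty":22,"tz":0,"ax":0,"ay":0,"az":8,"claw":-0.2},{"tx":-8,"ty":22,"tz":0,"ax":0,"ay":0,"az":8,"claw":-0.2},{"tx":-6,"ty":20,"tz":0,"ax":0,"ay":0,"az":8,"claw":-0.2},{"tx":-4,"ty":18,"tz":0,"ax":0,"ay":0,"az":8,"claw":-0.2},{"tx":0,"ty":0,"tz":0,"ax":0,"ay":0,"az":6,"claw":-0.2},{"tx":0,"ty":0,"tz":0,"ax":0,"ay":0,"az":0,"claw":-0.2}]}}

```text
time_s: 7.35
tcp_pos: [0.4806, 0.1342, 0.1403]
eef_rot: [-180.0, -0.0, -6.6]
contact_force: [-0.5, -0.1, -2.4]
gripper_width: 0.059
```

```bash
python3 w.py w5.png .15; python3 - <<'E'
from h import *
s=r.get_state();print(s['tcp_pos'],s['eef_rot'],s['contact_force'],s['gripper_width'],s['joints'].round(1))
E
```

```text
[ 38.2   7.2 -26.6  -0.  -56.2  45. ] [0.4807 0.1339 0.1401] [-1.7997e+02 -2.0000e-02 -6.8500e+00]
ctr 397.5545654296875 86.96682739257812 r 113.39315032958984 slot by centroid 113.0876485068295 by walls -3.159421522317569 780
ctr 470.23052978515625 134.75257873535156 r 35.42478561401367 slot by centroid 173.954480152681 by walls -10.2163851003902 211
ctr 548.648193359375 126.67882537841797 r 19.881948471069336 slot by centroid -103.4226103061988 by walls -58.82395876561105 176
[0.48067341 0.133861   0.14013531] [-1.79972705e+02 -2.15980680e-02 -6.84730117e+00] [ 0.75112132  0.41606952 -2.13246134] 0.05897622022882747 [ 38.2   7.2 -26.6  -0.  -56.2  45. ]
```

View pics/w5.png

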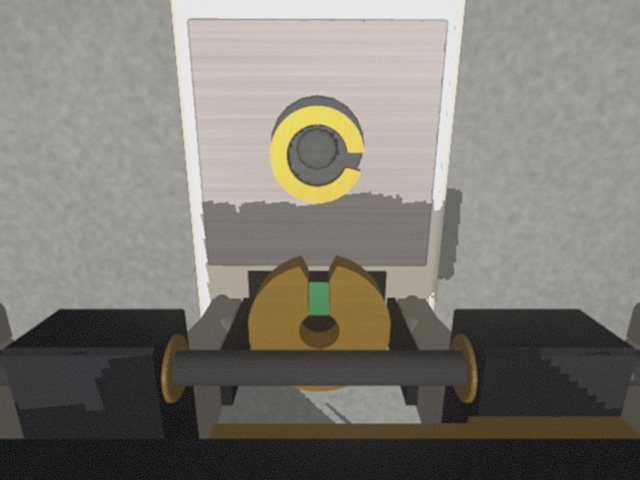

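The weight is held with its slot forward at (319,260-330). The ring is at (317,153) with its slot to the image right, about -y, and the cap is at about (317,148).

```bash
cat > m.py <<'E'
from h import *
c=cap('wrist'); im=c['image']; hsv=cv2.cvtColor(im,cv2.COLOR_BGR2HSV); m=cv2.inRange(hsv,(12,110,60),(35,255,255))
s=r.get_state(); tz=s['tcp_pos'][2]
def met(k,z): return np.array([ray(c,*q,z)[:2] for q in k.reshape(-1,2)])*1000
cs=[k for k in cv2.findContours(m,0,1)[0] if 1500<cv2.contourArea(k)]
for k in cs:
    u0,v0,w,h=cv2.boundingRect(k)
    if v0<200 and w<150:
        P=met(k,.088); (x,y),R=cv2.minEnclosingCircle(P.astype('float32')); d=P-[x,y]; t=d[(np.hypot(*d.T)<R-2)&(np.hypot(*d.T)>18.5)]
        q=d[np.hypot(*d.T)<18.5].mean(0) if 0 else t.mean(0)
        print('ring',x,y,R,'slot',np.degrees(np.arctan2(q[1],q[0])))
        g=cv2.GaussianBlur(cv2.cvtColor(im,6),(3,3),0)[v0:v0+h,u0:u0+w]
        for H in (cv2.HoughCircles(cv2.resize(g,None,fx=4,fy=4,interpolation=2),3,1,20,param1=80,param2=20,minRadius=60,maxRadius=120),):
            if H is not None:
                for a in H[0][:4]: p=ray(c,a[0]/4+u0,a[1]/4+v0,.121)*1000; print('cap?',p[:2].round(1),a[2]/4/c['fx']*1000*((-np.array(c['R']).T@c['t'])[2]-.121))
    elif v0>200 and 100<w<200:
        P=met(k,tz+.030); l=P[(k[:,0,0]>290)&(k[:,0,0]<350)&(k[:,0,1]>275)&(k[:,0,1]<310)]; kk=k[(k[:,0,0]>290)&(k[:,0,0]<350)&(k[:,0,1]>275)&(k[:,0,1]<310)].reshape(-1,2)
        for side in (kk[:,0]<319,kk[:,0]>319):
            f=cv2.fitLine(l[side].astype('float32'),2,0,.01,.01).ravel(); print('wall',np.degrees(np.arctan2(f[1],f[0]))%180,f[2:],side.sum())
# pan edges: dark/bright
g=cv2.Canny(im,40,120); L=cv2.HoughLinesP(g[:200],1,np.pi/360,60,minLineLength=100,maxLineGap=10)
for a in ([] if L is None else L[:,0]):
    p,q=ray(c,a[0],a[1],.066),ray(c,a[2],a[3],.066); print('line',a,(p*1000).round(1)[:2],np.degrees(np.arctan2(*(q-p)[1::-1])).round(1))
print(s['tcp_pos'],s['eef_rot'][2])
E
python3 m.py
```

```text
wall 172.9809 [496.1747  136.11525] 34
wall 175.14621 [495.09546  127.035614] 34
ring 544.4451904296875 127.46163940429688 27.108848571777344 slot -104.21935125800476
cap? [546.3 126.9] 14.999081833105594
cap? [548.6 128. ] 13.579569240245691
cap? [543.1 127. ] 11.657577797188395
line [188  18 444  18] [627.4 190.8] -96.8
line [168   0 188 199] [637.6 200. ] 173.2
line [185  20 200 197] [626.6 192.7] 172.9
line [432 198 447  22] [507.6  56.4] -6.7
line [444 199 463   0] [506.1  48.7] -6.8
[0.48073196 0.13359062 0.14000382] -6.923207973977048
```

>>> {"op": "step_arm", "data": {"increments": [{"tx":0,"ty":1,"tz":-30,"ax":0,"ay":0,"az":0,"claw":-0.2},{"tx":0,"ty":0,"tz":-24,"ax":0,"ay":0,"az":0,"claw":-0.2},{"tx":0,"ty":0,"tz":-10,"ax":0,"ay":0,"az":0,"claw":-0.2},{"tx":0,"ty":0,"tz":0,"ax":0,"ay":0,"az":0,"claw":-0.2},{"tx":0,"ty":0,"tz":0,"ax":0,"ay":0,"az":0,"claw":-0.2}]}}

```text
time_s: 7.95
tcp_pos: [0.4815, 0.1347, 0.0762]
eef_rot: [-180.0, -0.0, -6.8]
contact_force: [-0.3, 0.5, -2.3]
gripper_width: 0.0591
```

```bash
python3 m.py | grep -v line; python3 - <<'E'
from h import *
c=cap('wrist','w6.png'); im=c['image']; P=cloud(c); s=r.get_state(); print(s['contact_force'])
# cap from depth: z>.108 near the ring
k=(P[...,2]>.110)&(P[...,2]<.130)&(np.hypot(P[...,0]-.545,P[...,1]-.1275)<.025)
print('cap pts',k.sum(),P[k].mean(0),np.ptp(P[k],axis=0)); 
v,u=np.nonzero(k);(a,b),R=cv2.minEnclosingCircle(np.c_[u,v].astype('float32')); print(a,b,R,ray(c,a,b,.121))
h=(P[...,2]<.13)&(P[...,2]>.09)&(np.hypot(P[...,0]-s['tcp_pos'][0],P[...,1]-s['tcp_pos'][1])<.028); print('weight top z',np.median(P[h][:,2]))
cv2.imwrite('pics/c6.png',cv2.resize(im[60:420,160:480],(640,720))[:600])
E
```

```text
wall 173.38931 [497.22385 137.21526] 34
wall 173.74454 [496.12003 127.86482] 34
ring 544.4030151367188 127.51453399658203 27.231117248535156 slot -103.15018116793689
cap? [541.4 129.7] 7.170024734475216
[0.48172039 0.13504793 0.07659154] -6.773592451653781
[ 0.10582037  0.33294946 -2.28865013]
cap pts 2707 [0.55030665 0.12696314 0.12165515] [0.01966194 0.01960936 0.00803593]
317.0 161.0 30.016761779785156 [0.55038037 0.12693344 0.121     ]
weight top z 0.1075425549392661
```

View pics/c6.png

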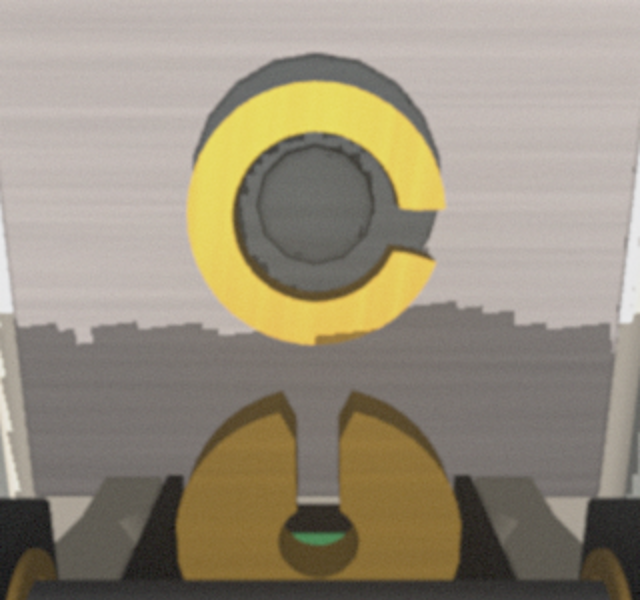

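Cap (stem) centre is about (0.5503, 0.1270) and the slot line passes about 0.8 mm to its right. I'll shift slightly and start the slide.

>>> {"op": "step_arm", "data": {"increments": [{"tx":7,"ty":-0.1,"tz":0,"ax":0,"ay":0,"az":0,"claw":-0.2},{"tx":7,"ty":-0.8,"tz":0,"ax":0,"ay":0,"az":0,"claw":-0.2},{"tx":7,"ty":-0.8,"tz":0,"ax":0,"ay":0,"az":0,"claw":-0.2},{"tx":7,"ty":-0.8,"tz":0,"ax":0,"ay":0,"az":0,"claw":-0.2},{"tx":3,"ty":-0.4,"tz":0,"ax":0,"ay":0,"az":0,"claw":-0.2},{"tx":3,"ty":-0.3,"tz":0,"ax":0,"ay":0,"az":0,"claw":-0.2},{"tx":3,"ty":-0.4,"tz":0,"ax":0,"ay":0,"az":0,"claw":-0.2},{"tx":3,"ty":-0.3,"tz":0,"ax":0,"ay":0,"az":0,"claw":-0.2},{"tx":2,"ty":-0.3,"tz":0,"ax":0,"ay":0,"az":0,"claw":-0.2},{"tx":0,"ty":0,"tz":0,"ax":0,"ay":0,"az":0,"claw":-0.2}]}}

```text
time_s: 9.05
tcp_pos: [0.523, 0.1305, 0.0754]
eef_rot: [180.0, -0.0, -6.7]
contact_force: [-0.8, 0.7, -2.2]
gripper_width: 0.0591
```

>>> {"op": "step_arm", "data": {"increments": [{"tx":2.5,"ty":-0.3,"tz":0,"ax":0,"ay":0,"az":0,"claw":-0.2},{"tx":2.5,"ty":-0.3,"tz":0,"ax":0,"ay":0,"az":0,"claw":-0.2},{"tx":2.5,"ty":-0.3,"tz":0,"ax":0,"ay":0,"az":0,"claw":-0.2},{"tx":2.5,"ty":-0.3,"tz":0,"ax":0,"ay":0,"az":0,"claw":-0.2},{"tx":2.5,"ty":-0.3,"tz":0,"ax":0,"ay":0,"az":0,"claw":-0.2},{"tx":2.5,"ty":-0.3,"tz":0,"ax":0,"ay":0,"az":0,"claw":-0.2},{"tx":2.5,"ty":-0.3,"tz":0,"ax":0,"ay":0,"az":0,"claw":-0.2},{"tx":2.5,"ty":-0.3,"tz":0,"ax":0,"ay":0,"az":0,"claw":-0.2},{"tx":0,"ty":0,"tz":0,"ax":0,"ay":0,"az":0,"claw":-0.2}]}}

```text
time_s: 9.95
tcp_pos: [0.5432, 0.1281, 0.0754]
eef_rot: [180.0, -0.0, -6.8]
contact_force: [0.3, -0.4, -2.7]
gripper_width: 0.0591
```

>>> {"op": "step_arm", "data": {"increments": [{"tx":1.5,"ty":-0.2,"tz":0,"ax":0,"ay":0,"az":0,"claw":-0.2},{"tx":1.5,"ty":-0.2,"tz":0,"ax":0,"ay":0,"az":0,"claw":-0.2},{"tx":1.5,"ty":-0.2,"tz":0,"ax":0,"ay":0,"az":0,"claw":-0.2},{"tx":1,"ty":-0.1,"tz":0,"ax":0,"ay":0,"az":0,"claw":-0.2},{"tx":1,"ty":-0.1,"tz":0,"ax":0,"ay":0,"az":0,"claw":-0.2},{"tx":0,"ty":0,"tz":0,"ax":0,"ay":0,"az":0,"claw":-0.2}]}}

```text
time_s: 10.55
tcp_pos: [0.5494, 0.1273, 0.0754]
eef_rot: [180.0, 0.0, -6.7]
contact_force: [0.1, 0.2, -2.8]
gripper_width: 0.059
```

>>> {"op": "step_arm", "data": {"increments": [{"tx":0.5,"ty":-0.1,"tz":0,"ax":0,"ay":0,"az":0,"claw":-0.2},{"tx":0.5,"ty":0,"tz":0,"ax":0,"ay":0,"az":0,"claw":-0.2},{"tx":0,"ty":0,"tz":0,"ax":0,"ay":0,"az":0,"claw":-0.2}]}}

```text
time_s: 10.85
tcp_pos: [0.5504, 0.1273, 0.0755]
eef_rot: [-180.0, -0.0, -6.7]
contact_force: [-0.5, -0.5, -3.1]
gripper_width: 0.0592
```

>>> {"op": "step_arm", "data": {"increments": [{"tx":0.5,"ty":-0.1,"tz":0,"ax":0,"ay":0,"az":0,"claw":-0.2},{"tx":0,"ty":0,"tz":0,"ax":0,"ay":0,"az":0,"claw":-0.2}]}}

```text
time_s: 11.05
tcp_pos: [0.5509, 0.1271, 0.0755]
eef_rot: [-180.0, -0.0, -6.7]
contact_force: [0.1, -0.2, -2.7]
gripper_width: 0.0589
```

>>> {"op": "step_arm", "data": {"increments": [{"tx":0.5,"ty":-0.1,"tz":0,"ax":0,"ay":0,"az":0,"claw":-0.2},{"tx":0.3,"ty":0,"tz":0,"ax":0,"ay":0,"az":0,"claw":-0.2},{"tx":0,"ty":0,"tz":0,"ax":0,"ay":0,"az":0,"claw":-0.2}]}}

```text
time_s: 11.35
tcp_pos: [0.5517, 0.1271, 0.0754]
eef_rot: [-180.0, -0.0, -6.7]
contact_force: [0.0, 0.5, -2.5]
gripper_width: 0.0588
```

>>> {"op": "step_arm", "data": {"increments": [{"tx":0.4,"ty":0,"tz":0,"ax":0,"ay":0,"az":0,"claw":-0.2},{"tx":0,"ty":0,"tz":0,"ax":0,"ay":0,"az":0,"claw":-0.2}]}}

```text
time_s: 11.55
tcp_pos: [0.5521, 0.127, 0.0755]
eef_rot: [-180.0, -0.0, -6.7]
contact_force: [0.3, 0.7, -2.1]
gripper_width: 0.0589
```

>>> {"op": "step_arm", "data": {"increments": [{"tx":0.3,"ty":-0.1,"tz":0,"ax":0,"ay":0,"az":0,"claw":-0.2},{"tx":0,"ty":0,"tz":0,"ax":0,"ay":0,"az":0,"claw":-0.2}]}}

```text
time_s: 11.75
tcp_pos: [0.5524, 0.127, 0.0755]
eef_rot: [180.0, -0.0, -6.7]
contact_force: [0.2, 0.1, -2.0]
gripper_width: 0.059
```

>>> {"op": "step_arm", "data": {"increments": [{"tx":0.4,"ty":0,"tz":0,"ax":0,"ay":0,"az":0,"claw":-0.2},{"tx":0,"ty":0,"tz":0,"ax":0,"ay":0,"az":0,"claw":-0.2}]}}

```text
time_s: 11.95
tcp_pos: [0.5528, 0.1269, 0.0755]
eef_rot: [180.0, -0.0, -6.7]
contact_force: [0.9, 0.6, -2.5]
gripper_width: 0.0586
```

>>> {"op": "step_arm", "data": {"increments": [{"tx":0.4,"ty":-0.1,"tz":0,"ax":0,"ay":0,"az":0,"claw":-0.2},{"tx":0,"ty":0,"tz":0,"ax":0,"ay":0,"az":0,"claw":-0.2}]}}

```text
time_s: 12.15
tcp_pos: [0.5531, 0.1268, 0.0754]
eef_rot: [180.0, 0.0, -6.7]
contact_force: [-0.9, 0.7, -2.2]
gripper_width: 0.059
```

>>> {"op": "step_arm", "data": {"increments": [{"tx":0.3,"ty":0,"tz":0,"ax":0,"ay":0,"az":0,"claw":-0.2},{"tx":0,"ty":0,"tz":0,"ax":0,"ay":0,"az":0,"claw":-0.2}]}}

```text
time_s: 12.35
tcp_pos: [0.5532, 0.1268, 0.0754]
eef_rot: [180.0, 0.0, -6.7]
contact_force: [-1.1, 1.1, -2.2]
gripper_width: 0.059
```

>>> {"op": "step_arm", "data": {"increments": [{"tx":0.3,"ty":0,"tz":0,"ax":0,"ay":0,"az":0,"claw":-0.2},{"tx":0,"ty":0,"tz":0,"ax":0,"ay":0,"az":0,"claw":-0.2}]}}

```text
time_s: 12.55
tcp_pos: [0.5533, 0.1267, 0.0753]
eef_rot: [180.0, 0.0, -6.8]
contact_force: [-3.6, 0.2, -1.0]
gripper_width: 0.0589
```

>>> {"op": "step_arm", "data": {"increments": [{"tx":0.3,"ty":0,"tz":0,"ax":0,"ay":0,"az":0,"claw":-0.2},{"tx":0,"ty":0,"tz":0,"ax":0,"ay":0,"az":0,"claw":-0.2}]}}

```text
time_s: 12.75
tcp_pos: [0.5534, 0.1267, 0.0753]
eef_rot: [180.0, 0.1, -6.8]
contact_force: [-4.7, 1.2, 0.1]
gripper_width: 0.059
```

The stem is felt pressing lightly at about 4.7 N. I'll back off so the hole is centred on the stem, then turn it raised clear of the ring.

>>> {"op": "step_arm", "data": {"increments": [{"tx":-1.5,"ty":0.3,"tz":0,"ax":0,"ay":0,"az":0,"claw":-0.2},{"tx":-1.5,"ty":0.3,"tz":0,"ax":0,"ay":0,"az":0,"claw":-0.2},{"tx":0,"ty":0,"tz":0,"ax":0,"ay":0,"az":0,"claw":-0.2},{"tx":0,"ty":0,"tz":0,"ax":0,"ay":0,"az":0,"claw":-0.2},{"tx":0,"ty":0,"tz":0,"ax":0,"ay":0,"az":5,"claw":-0.2},{"tx":0,"ty":0,"tz":0,"ax":0,"ay":0,"az":5,"claw":-0.2},{"tx":0,"ty":0,"tz":0,"ax":0,"ay":0,"az":5,"claw":-0.2},{"tx":0,"ty":0,"tz":0,"ax":0,"ay":0,"az":0,"claw":-0.2}]}}

```text
time_s: 13.55
tcp_pos: [0.5513, 0.1275, 0.0755]
eef_rot: [-180.0, -0.0, 8.3]
contact_force: [0.4, 0.7, -1.1]
gripper_width: 0.0591
```

>>> {"op": "step_arm", "data": {"increments": [{"tx":0,"ty":0,"tz":0,"ax":0,"ay":0,"az":5,"claw":-0.2},{"tx":0,"ty":0,"tz":0,"ax":0,"ay":0,"az":5,"claw":-0.2},{"tx":0,"ty":0,"tz":0,"ax":0,"ay":0,"az":5,"claw":-0.2},{"tx":0,"ty":0,"tz":0,"ax":0,"ay":0,"az":5,"claw":-0.2},{"tx":0,"ty":0,"tz":0,"ax":0,"ay":0,"az":5,"claw":-0.2},{"tx":0,"ty":0,"tz":0,"ax":0,"ay":0,"az":0,"claw":-0.2}]}}

```text
time_s: 14.15
tcp_pos: [0.5512, 0.1275, 0.0755]
eef_rot: [180.0, -0.0, 33.2]
contact_force: [-0.2, -0.0, -2.8]
gripper_width: 0.0589
```

>>> {"op": "step_arm", "data": {"increments": [{"tx":0,"ty":0,"tz":0,"ax":0,"ay":0,"az":5,"claw":-0.2},{"tx":0,"ty":0,"tz":0,"ax":0,"ay":0,"az":5,"claw":-0.2},{"tx":0,"ty":0,"tz":0,"ax":0,"ay":0,"az":5,"claw":-0.2},{"tx":0,"ty":0,"tz":0,"ax":0,"ay":0,"az":5,"claw":-0.2},{"tx":0,"ty":0,"tz":0,"ax":0,"ay":0,"az":5,"claw":-0.2},{"tx":0,"ty":0,"tz":0,"ax":0,"ay":0,"az":5,"claw":-0.2},{"tx":0,"ty":0,"tz":0,"ax":0,"ay":0,"az":5,"claw":-0.2},{"tx":0,"ty":0,"tz":0,"ax":0,"ay":0,"az":5,"claw":-0.2},{"tx":0,"ty":0,"tz":0,"ax":0,"ay":0,"az":5,"claw":-0.2},{"tx":0,"ty":0,"tz":0,"ax":0,"ay":0,"az":5,"claw":-0.2},{"tx":0,"ty":0,"tz":0,"ax":0,"ay":0,"az":0,"claw":-0.2}]}}

```text
time_s: 15.25
tcp_pos: [0.5511, 0.1275, 0.0755]
eef_rot: [180.0, -0.0, 83.1]
contact_force: [-0.8, 0.3, -1.4]
gripper_width: 0.0589
```

Turned 90° with no side load. Now I'll lower it gently until it touches.

>>> {"op": "step_arm", "data": {"increments": [{"tx":0,"ty":0,"tz":-1,"ax":0,"ay":0,"az":0,"claw":-0.2},{"tx":0,"ty":0,"tz":-1,"ax":0,"ay":0,"az":0,"claw":-0.2},{"tx":0,"ty":0,"tz":-0.5,"ax":0,"ay":0,"az":0,"claw":-0.2},{"tx":0,"ty":0,"tz":0,"ax":0,"ay":0,"az":0,"claw":-0.2}]}}

```text
time_s: 15.65
tcp_pos: [0.551, 0.1274, 0.0728]
eef_rot: [-180.0, 0.0, 83.2]
contact_force: [-1.3, -1.6, -1.9]
gripper_width: 0.0591
```

>>> {"op": "step_arm", "data": {"increments": [{"tx":0,"ty":0,"tz":-0.4,"ax":0,"ay":0,"az":0,"claw":-0.2},{"tx":0,"ty":0,"tz":0,"ax":0,"ay":0,"az":0,"claw":-0.2}]}}

```text
time_s: 15.85
tcp_pos: [0.551, 0.1274, 0.0725]
eef_rot: [180.0, -0.0, 83.2]
contact_force: [0.3, -0.2, -2.7]
gripper_width: 0.0592
```

>>> {"op": "step_arm", "data": {"increments": [{"tx":0,"ty":0,"tz":-0.4,"ax":0,"ay":0,"az":0,"claw":-0.2},{"tx":0,"ty":0,"tz":0,"ax":0,"ay":0,"az":0,"claw":-0.2}]}}

```text
time_s: 16.05
tcp_pos: [0.551, 0.1274, 0.0721]
eef_rot: [-180.0, 0.0, 83.3]
contact_force: [-0.0, 0.6, -2.8]
gripper_width: 0.059
```

>>> {"op": "step_arm", "data": {"increments": [{"tx":0,"ty":0,"tz":-0.4,"ax":0,"ay":0,"az":0,"claw":-0.2},{"tx":0,"ty":0,"tz":0,"ax":0,"ay":0,"az":0,"claw":-0.2}]}}

```text
time_s: 16.25
tcp_pos: [0.5511, 0.1275, 0.0718]
eef_rot: [180.0, -0.0, 83.3]
contact_force: [-0.2, 0.0, -2.0]
gripper_width: 0.059
```

>>> {"op": "step_arm", "data": {"increments": [{"tx":0,"ty":0,"tz":-0.3,"ax":0,"ay":0,"az":0,"claw":-0.2},{"tx":0,"ty":0,"tz":0,"ax":0,"ay":0,"az":0,"claw":-0.2}]}}

```text
time_s: 16.45
tcp_pos: [0.5511, 0.1275, 0.0718]
eef_rot: [180.0, -0.0, 83.3]
contact_force: [-1.0, -0.0, 1.5]
gripper_width: 0.059
```

>>> {"op": "step_arm", "data": {"increments": [{"tx":0,"ty":0,"tz":-0.2,"ax":0,"ay":0,"az":0,"claw":-0.2},{"tx":0,"ty":0,"tz":0,"ax":0,"ay":0,"az":0,"claw":-0.2}]}}

```text
time_s: 16.65
tcp_pos: [0.5511, 0.1275, 0.0717]
eef_rot: [180.0, -0.0, 83.3]
contact_force: [-2.7, -0.4, 5.9]
gripper_width: 0.0592
```

>>> {"op": "step_arm", "data": {"increments": [{"tx":0,"ty":0,"tz":0.4,"ax":0,"ay":0,"az":0,"claw":-0.2},{"tx":0,"ty":0,"tz":0,"ax":0,"ay":0,"az":0,"claw":0.3},{"tx":0,"ty":0,"tz":0,"ax":0,"ay":0,"az":0,"claw":0.37},{"tx":0,"ty":0,"tz":0,"ax":0,"ay":0,"az":0,"claw":0.42},{"tx":0,"ty":0,"tz":0,"ax":0,"ay":0,"az":0,"claw":0.5},{"tx":0,"ty":0,"tz":0,"ax":0,"ay":0,"az":0,"claw":0.7},{"tx":0,"ty":0,"tz":0,"ax":0,"ay":0,"az":0,"claw":0.8},{"tx":0,"ty":0,"tz":0,"ax":0,"ay":0,"az":0,"claw":0.8}], "newtons": 8}}

```text
time_s: 17.45
tcp_pos: [0.5511, 0.1274, 0.0716]
eef_rot: [-180.0, 0.0, 83.3]
contact_force: [0.1, 0.1, 0.5]
gripper_width: 0.0782
```

>>> {"op": "step_arm", "data": {"increments": [{"tx":0,"ty":0,"tz":5,"ax":0,"ay":0,"az":0,"claw":0.8},{"tx":0,"ty":0,"tz":15,"ax":0,"ay":0,"az":0,"claw":0.8},{"tx":0,"ty":0,"tz":30,"ax":0,"ay":0,"az":0,"claw":0.8},{"tx":0,"ty":0,"tz":35,"ax":0,"ay":0,"az":0,"claw":0.8},{"tx":5,"ty":-40,"tz":10,"ax":0,"ay":0,"az":0,"claw":0.8},{"tx":5,"ty":-45,"tz":0,"ax":0,"ay":0,"az":0,"claw":0.8},{"tx":0,"ty":0,"tz":0,"ax":0,"ay":0,"az":0,"claw":0.8},{"tx":0,"ty":0,"tz":0,"ax":0,"ay":0,"az":0,"claw":0.8}]}}

```text
time_s: 18.25
tcp_pos: [0.5611, 0.0415, 0.1671]
eef_rot: [180.0, -0.0, 83.1]
contact_force: [0.6, 0.6, 0.4]
gripper_width: 0.0788
```

```bash
python3 - <<'E'
from h import *
c=cap('wrist','w7.png'); im=c['image']; P=cloud(c)
hsv=cv2.cvtColor(im,cv2.COLOR_BGR2HSV); m=cv2.inRange(hsv,(12,110,60),(35,255,255))
for k in cv2.findContours(m,0,1)[0]:
    if cv2.contourArea(k)<1500 or cv2.boundingRect(k)[2]>250: continue
    Q=np.array([ray(c,*q[0],.102)[:2] for q in k])*1000; (x,y),R=cv2.minEnclosingCircle(Q.astype('float32')); d=Q-[x,y]; h=np.hypot(*d.T)
    t=d[(h>11)&(h<R-2.5)].mean(0); print('ctr',x,y,R,'slot',np.degrees(np.arctan2(t[1],t[0])),cv2.boundingRect(k))
    B=P[(np.hypot(P[...,0]*1000-x,P[...,1]*1000-y)<27)&(P[...,2]>.092)&(P[...,2]<.108)]; A=np.c_[B[:,:2]-B[:,:2].mean(0),np.ones(len(B))]
    f=np.linalg.lstsq(A,B[:,2],rcond=None)[0]; print('top z',f[2],'tilt deg',np.degrees(np.hypot(*f[:2])))
s=r.get_state();print(s['tcp_pos'],s['gripper_width'])
u,v=map(int,proj(c,[.548,.127,.1])); print(u,v); v=np.clip(v,120,360);u=np.clip(u,160,480)
cv2.imwrite('pics/c7.png',cv2.resize(im[v-120:v+120,u-160:u+160],(800,600)))
E
```

```text
ctr 550.0899658203125 126.08478546142578 29.945100784301758 slot 82.75749485784699 (234, 69, 101, 105)
top z 0.10271909834223256 tilt deg 0.3058112967515412
[0.5610929  0.04221721 0.16693569] 0.07883091265882938
280 121
```

View pics/c7.png

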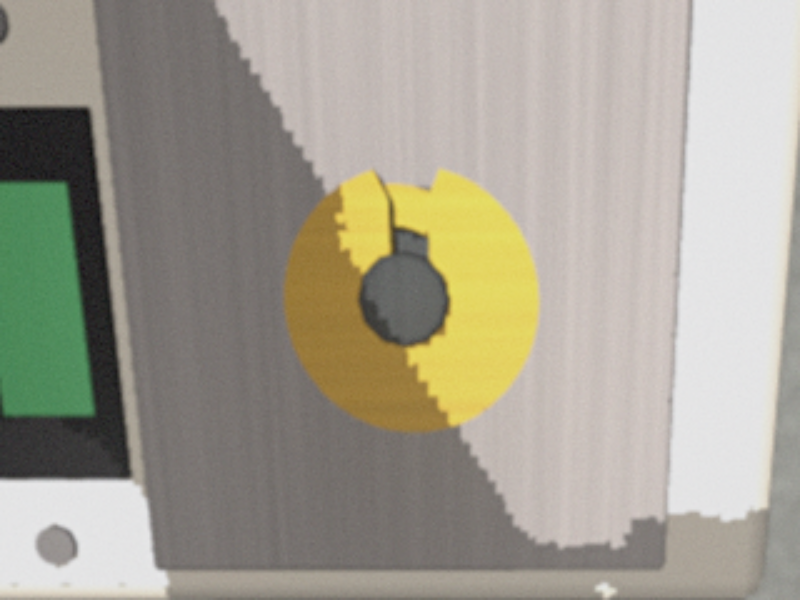

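The weight lies flat (top 102.7 mm, tilt 0.3°). Its slot is at (405,200) in the crop and points to 82.8°, which is 89.6° in the balance frame. Solid ring is visible through it.

```bash
python3 -c "
from h import *
r.close_job()"
```

```text
the job is handed in; nothing more can be done
```

The larger weight is on the stem above the ring weight, turned a quarter turn, lying flat and released. The job is handed in at about 18 s of robot time.

**What I did**
- **Slide:** I slid it on from the -x side until I felt the stem press on the inner end of the slot, at about 4.7 N. Then I backed off about 2 mm to centre the round hole on the stem.
- **Turn and release:** I turned it +90° while it was held about 3.5 mm above the ring, so the ring was not dragged. I then lowered it to a light touch of about 6–8 N, opened the fingers and moved clear.

**Last checks**
- **Position:** its top is at 102.7 mm (102 expected), with 0.3° tilt.
- **Slot:** it points to +89.6° in the balance frame. The ring's slot was at about -97° before loading, so they are about 173° apart.
- **Ring under the slot:** solid ring shows through the slot.

**What disagreed or was not checked**
- **First grasp missed:** the fingers closed above the weight. The wrist camera's depth showed the fingertips about 20 mm behind the reported TCP, not 19 mm ahead of it. I lowered the hand to match and the second grasp held.
- **Stem position:** by touch it came out about 0.8 mm further along x than the camera estimate, which was within the fit.
- **Ring's slot afterwards:** the larger weight covers it, so I could not measure directly that the ring had not turned.
- **Other objects:** I did not measure the small weight, beaker or jar again at the end.

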